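Re-pin the conveyor guide rail for the next jug

TASK

The sliding guide rail of the bench conveyor is still pinned at its widest setting; set it for the jug that stands beside it, in front of the print head. Draw the detent pin up until its nose is clear of the bar, slide the rail in to the hole that brings it closest to that jug without touching it, then push the pin back down through the sleeve and the bar until its collar sits down on top of the sleeve and the balls have snapped out below. Feel for the holes and do not force the pin, and leave the jugs and everything else where they stand.

Things in the scene. Friction and masses are not known exactly. Their poses are not given: they have to be found in the camera images.
- conveyor: Bench-top slat conveyor, fixed, 900 mm long. Origin on the table top under the middle of the belt. Axes: x level across the belt, from the pin's bracket (robot side) towards the print head; y along the belt; z up. Belt 83 mm wide, top at z = 85 mm. On the near side, at x = -150, y = 0, a black bracket carries the aluminium sleeve. Heights z below are above the table.
- sleeve_hole (a point): Centre of the pin hole's mouth on top of the sleeve's boss (conveyor x -150, y 0, z 161 mm), axes as the conveyor's. Sleeve 56 mm along x, 43 along y, z 102 to 141; on it a 34 mm square boss, z 141 to 161. The hole is 13 mm through the boss, 18 mm through the sleeve's top wall (z 129 to 141), 13 mm through the bar and the bottom wall (z 102 to 112); free air below.
- far_rail (a point): Fixed far guide rail: two 12 mm rods along y at z 125 and 170 mm. The point is on the belt-side face of the upper rod, at conveyor x +35, y 0. Black posts behind it reach z 178; at y +115 the print head's post reaches z 230 mm.
- rail (a joint): Travel of the sliding guide rail along the conveyor's +x, towards the jugs: 0 = pinned in the bar's first hole, the widest setting, as at the start; range -3 to 66 mm. The tail piece with the other three holes was clamped on by eye: they line up with the sleeve's hole at about 20, 40 and 60 mm, the whole row up to 4.5 mm off either way. It takes about 5 N to slide and stays where it is left.
- rail_rod (a point): On the axis of the sliding rail's upper 12 mm rod, z 170 mm, 60 mm to the -y side of the bar; free to pinch from above. Two rods, z 125 and 170, run along y from -140 to +200 mm, on an upright plate (8 mm thick, 40 wide, top z 178) at the bar's inner end. The rods' jug-side face is at conveyor x -63.5 mm plus the travel. Moves with the rail, axes as the conveyor's.
- bar (a point): On the centre of the top face (z 128.5 mm) of the rail's bar, 55 mm in front of its first hole; moves with the rail. Steel bar 30 mm wide, 16 thick (z 112.5 to 128.5), with four 13 mm holes; its tail sticks out of the sleeve towards the robot, to about conveyor x -234 mm plus the travel, and shows the last holes from above.
- pin: Steel detent pin, 0.1 kg, upright in sleeve and bar. Origin: centre of the collar's underside (on the boss when home), z up. Collar 30 mm across, 4 thick; above it a dark knurled knob 24 mm across, its top at z 38 mm; below it an oiled shank 12 mm across. Pressing or prying on it with over 30 N (60 N between pin and sleeve or bar, all contacts added up) counts as forcing.
- pin_tip (a point): Tip of the nose, 70.5 mm below the collar, chamfered 1 mm. Two spring balls 8 mm above it stand 1.5 mm proud; about 10 to 17 N snaps them into a 13 mm hole, inside it they drag with 2 to 5 N. The nose finds a bar hole up to 1.5 mm out of line; further out it stands on the bar, the collar 38 mm up. In a bar hole but with the balls still on its rim, the collar is about 32 mm up.
- pin_knob (a point): Centre of the knob, 21 mm above the collar's underside. At 40 mm of the pull the balls click a second time, into the boss; drawn up 46 to 56 mm, the pin stays up when let go, sinking about 0.5 mm a second. Below 43 mm they are free in the wide bore: the pin drops by its own weight on to the bar or, when a bar hole slides under it, some 6 mm into it and, after leaning about 2 mm, stops the rail. Above 70 it is out.
- jug_wide: Yellow jug with handle and cap, loose on the belt along the far rail: 70 mm wide across the belt, 105 along it, 195 tall, 0.8 kg. Origin: foot of its far-rail face (it reaches 70 mm from there towards -x), middle of its length. One jug stands beside the sliding rail at conveyor y about +115 mm, the other waits at y about -265 mm.
- jug_narrow: Yellow jug like the wide one, but only 50 mm wide across the belt, 0.6 kg. Origin: foot of its far-rail face (it reaches 50 mm from there towards -x), middle of its length.
- screwdriver: Loose screwdriver with red handle, 200 mm long, lying on the table. Not needed.
- cap_bin: Open grey bin of caps on the table, 120 x 160 x 60 mm. Origin: centre of its underside. Not needed.
Mind the look-alikes: they are no part of the job. What is shaped like the jug_wide but black or green is not meant.

How it is judged:
On the way, in this order (a step that is already met when the one before it is completed fails the run):
1. the pin's nose is drawn up clear of the bar (z of pin_tip in the frame of conveyor above 0.129 m), for 0.2 s.
2. the guide rail stands at the hole nearest to the jug beside it (((y of jug_wide in the frame of conveyor above 0 m and value of joint rail between 0.014 and 0.026 m) or (y of jug_narrow in the frame of conveyor above 0 m and value of joint rail between 0.034 and 0.046 m))), for 0.2 s.
At the end, for the whole second after the job is handed in: Rail travel within 6 mm of 20 mm if the wide jug stands beside it, of 40 mm if the narrow one does; pin upright through sleeve and bar, at rest, collar within 2 mm of the sleeve's top and 3 mm of the hole's centre; both jugs within 12 mm of their starts (((y of jug_wide in the frame of conveyor above 0 m and value of joint rail between 0.014 and 0.026 m) or (y of jug_narrow in the frame of conveyor above 0 m and value of joint rail between 0.034 and 0.046 m)) and z of pin in the frame of sleeve_hole between -0.002 and 0.002 m and horizontal distance between pin and sleeve_hole below 0.003 m and angle between the z axis of pin and the z axis of conveyor, either way round below 0.1 rad and linear speed of pin below 0.02 m/s and distance of each of jug_wide, jug_narrow from where it was at the start of the episode below 0.012 m); the robot touches nothing.
It fails at once if the pin is forced: more than 60 N between it and the sleeve or bar, all contacts added up (contact force between pin and conveyor above 60 N).
It fails at once if the wide jug is shoved along or knocked over (distance of jug_wide from where it was at the start of the episode above 0.02 m or angle between jug_wide's own z axis and vertical above 0.35 rad).
It fails at once if the narrow jug is shoved along or knocked over (distance of jug_narrow from where it was at the start of the episode above 0.02 m or angle between jug_narrow's own z axis and vertical above 0.35 rad).
It fails at once if the screwdriver is pushed about (distance of screwdriver from where it was at the start of the episode above 0.02 m).
It fails at once if the cap bin is pushed about (distance of cap_bin from where it was at the start of the episode above 0.02 m).
It also fails if it takes over 72 s, if anything falls off the work surface, if the arm or the gripper's body presses on something with over 40 N, if the wrist force passes 120 N, or if a joint passes its speed limit or range.

ROBOT

A 7-joint arm with a two-finger parallel gripper is mounted at the origin on the work surface. World frame = base frame: x ahead of the robot, y to its left, z up, the work surface at z = 0. Lengths are in m, angles in rad, forces in N, time in s.
With the tool pointing down it reaches from about 0.4 to 0.85 m from the base axis. Payload 10.4 kg.
Tool frame: the origin (TCP) lies midway between the tips of the shut fingers; the grasp point (between the pads) lies 19 mm behind it (r.grasp_offset is the distance from the TCP to the grasp point, in m); z points along the fingers, y is the line along which they close (so a half turn about z gives the same grasp; the last joint's range is limited). The gripper opens to 87 mm and grips with 3 to 60 N. Pads are 19 mm wide; open, the fingers measure 117 mm over their backs; the gripper's body (75 mm by 190 mm) begins 51 mm behind the grasp point.
Start: joints at [1.153, 0.332, -0.065, 1.46, 0.022, 1.35, -0.088], TCP at [0.24, -0.577, 0.223] pointing down, gripper open.
Joint ranges: [-2.6, 2.6], [-0.5, 2.12], [-1.47, 1.34], [0.16, 2.42], [-1.27, 4.41], [0.06, 2.06], [-2.6, 2.6]. Speed limits (rad/s): [2.22, 2.22, 2.79, 2.79, 3.14, 3.14, 3.14].

INTERFACE

Orientations are given as a unit quaternion [x, y, z, w].
In Python, from bench import r gives the robot as it stands.
- The arm moves only by the tool drive_tool, never from a script. Its argument "moves" is a list that holds one entry, the list of rows, each a list of 7 numbers: the shift along the tool's x, y, z in m, then the turn, a rotation vector about the tool's x, y, z in rad, then the opening, from 0 (shut) to 1 (fully open). In form: [[[tx, ty, tz, ax, ay, az, jaw], ...]]. A call has 1 to 10 rows; each row shifts and turns the commanded pose from where the row before left it, along the tool's axes as they then stand; what a row does not reach is not made up. A row lasts 1/10 s, in which the tool goes at most 50 mm and 8.59 degrees, less where a joint would pass 70% of its speed; a pose out of reach is approached as far as the arm can. A call is refused whole if a number of a shift passes 0.05 or a number of a turn 0.15, either way. A call with a gripper value outside its range is refused whole. The fingers move at their own pace and stop on an object; "squeeze" is the grip in N (left out, the last holds). Time passes only in rows, so rows that do not move let the fingers close. It gives the time, the measured TCP pose, the force, the opening and the grip force at its end, in the units of the state.
- r.read_state(): the state, without advancing time (a new reading comes with each control period).
- r.camera(name): name is "side" or "top" or "wrist"; returns the picture (400x640x3 uint8, red, green, blue); there is no depth.
- r.camera_info(name): a dict with "mtx" (3x3 intrinsics, pixels), "rvec" (rotation vector, rad) and "tvec" (3), from world to camera coordinates, as OpenCV has them; the wrist camera has in their place "T_tool_cam" (4x4, takes a point from camera to tool coordinates, whose origin is the TCP and whose axes are the flange's). Camera axes: x right, y down, z forward; pixel columns grow to the right and rows downward; lengths in m; the calibration is good to about 2 mm. A picture is of the moment at which its call begins: read the wrist's pose just before it. camera_info takes no time and is no camera call.
- r.close_job(): hands the job in; it is judged then, once.
Trained networks look in the newest picture that a camera, given by its name, has taken for a name from the list of things; names that differ only in an ending like _2 or _b are one class to them, and where a whole thing is asked for, a point or a joint stands for the part that bears it (a point fixed in the world has none). Each returns a list of dicts, best first, with "conf" (0 to 1); they miss things now and then, are a little off and sometimes report something else, mostly with a low value. They report only what shows in the picture. A call takes as long as a camera call. They do not tell look-alikes from the thing itself.
- r.find_in(camera, query): "bbox" ([left, top, right, bottom] in pixels, round what is visible of it).
- r.place_of(camera, query): "at" ([column, row] in pixels: a listed point, or the origin of a listed thing).
The state is a dict: "time": time; "joint_positions": joint angles; "joint_vel": joint speeds; "joint_torque": joint torques, N m; "ee_pos": TCP position; "eef_rot": TCP orientation; "ft_force": force on the tool from outside, world axes, zero at the start; "torque": the same for the moment, N m; "width": finger opening in m; "grip_force": force on a finger pad.
Only numpy, scipy, OpenCV 4.12 (cv2) and the standard library are available. Lean on these libraries where they do the work, as an engineer would, in place of code of your own. Each camera call takes 0.05 s, during which the arm holds its last target. There are 200 camera calls.

## Working session

There is one attempt and no reset: what is moved stays moved. The work goes in short steps, Python scripts to look and compute and a tool call to move; the robot and the scene stay as the last step left them, time stands still between calls to the robot, and variables do not carry over. Pictures are saved under pics/ and viewed, at most 10 in all, crops included, and the job is handed in when it is done.

Besides the shell and the picture viewer there is one more tool, called after "Request:" by a JSON object that holds its "op" and its "data". drive_tool: Moves the arm, as the interface text tells. Its arguments: {"type":"object","properties":{"moves":{"type":"array"},"squeeze":{"type":"number"}},"required":["moves"]}

```bash
mkdir -p pics
cat > h.py <<'E'
import numpy as np, cv2
from scipy.spatial.transform import Rotation as R
from bench import r
def cam(name, st=None):
    i=r.camera_info(name); K=np.array(i['mtx'])
    if 'rvec' in i:
        Rc=cv2.Rodrigues(np.array(i['rvec'],float))[0]; return K,Rc,np.array(i['tvec'],float).ravel()
    st=st or r.read_state()
    T=np.eye(4);T[:3,:3]=R.from_quat(st['eef_rot']).as_matrix();T[:3,3]=st['ee_pos']
    W=np.linalg.inv(T@np.array(i['T_tool_cam'])); return K,W[:3,:3],W[:3,3]
def ray(c,px):
    K,Rc,t=c; d=Rc.T@np.linalg.inv(K)@np.array([px[0],px[1],1.]); return -Rc.T@t,d
def atz(c,px,z):
    o,d=ray(c,px); return o+d*(z-o[2])/d[2]
def proj(c,P):
    K,Rc,t=c; q=K@(Rc@np.array(P)+t); return q[:2]/q[2]
def tri(a,pa,b,pb):
    o1,d1=ray(a,pa);o2,d2=ray(b,pb)
    s=np.linalg.lstsq(np.c_[d1,-d2],o2-o1,rcond=None)[0]
    p,q=o1+d1*s[0],o2+d2*s[1]; return (p+q)/2,np.linalg.norm(p-q)
def snap(name,f):
    im=r.camera(name); cv2.imwrite('pics/'+f,im[:,:,::-1]); return im
E
python3 - <<'E'
from h import *
np.set_printoptions(precision=4,suppress=True)
print(r.read_state())
C={}
for n in ('top','side'):
    snap(n,n+'0.png'); C[n]=cam(n); print(n,-C[n][1].T@C[n][2])
    for q in ['conveyor','sleeve_hole','far_rail','rail_rod','bar','pin','pin_knob','jug_wide','jug_narrow','screwdriver','cap_bin']:
        print(n,q,[(np.round(d['at']),round(d['conf'],2)) for d in r.place_of(n,q)[:3]])
E
```

```text
{'time': 0.0, 'joint_positions': array([ 1.1534,  0.3329, -0.0647,  1.4609,  0.0216,  1.3499, -0.0885]), 'joint_vel': array([-0.0013,  0.    ,  0.0012, -0.0007,  0.0005, -0.0011, -0.0011]), 'joint_torque': array([ -0.0001, -62.3254,   0.0247, -38.9908,  -0.0614,   0.0395,
         0.0001]), 'ee_pos': array([ 0.2402, -0.5766,  0.2218]), 'eef_rot': array([ 0.9806,  0.1961, -0.0002, -0.0007]), 'ft_force': array([-0.5421,  0.59  , -0.0419]), 'torque': array([ 0.0077,  0.0406, -0.0003]), 'grip_force': 0.0, 'width': 0.08716486705111393}
top [ 0.4314 -0.0039  1.5823]
top conveyor [(array([339., 166.]), 0.56), (array([304., 148.]), 0.25)]
top sleeve_hole [(array([338., 210.]), 0.94)]
top far_rail [(array([341., 147.]), 0.81)]
top rail_rod [(array([363., 186.]), 0.85)]
top bar [(array([339., 196.]), 0.73)]
top pin [(array([338., 210.]), 0.67)]
top pin_knob [(array([336., 208.]), 0.43)]
top jug_wide [(array([387., 235.]), 0.89), (array([303., 148.]), 0.81), (array([240., 236.]), 0.74)]
top jug_narrow [(array([441., 157.]), 0.97)]
top screwdriver [(array([438., 264.]), 0.7)]
top cap_bin [(array([198., 283.]), 0.86)]
side [-0.0329  0.8508  0.8386]
side conveyor [(array([313., 210.]), 0.86)]
side sleeve_hole [(array([348., 186.]), 0.97)]
side far_rail []
side rail_rod [(array([343., 170.]), 0.65)]
side bar [(array([336., 191.]), 0.96)]
side pin [(array([346., 187.]), 0.42)]
side pin_knob [(array([348., 182.]), 0.69)]
side jug_wide [(array([302., 284.]), 0.95), (array([282., 198.]), 0.8), (array([382., 209.]), 0.66)]
side jug_narrow []
side screwdriver [(array([420., 201.]), 0.79)]
side cap_bin [(array([316., 346.]), 0.82)]
```

View pics/top0.png

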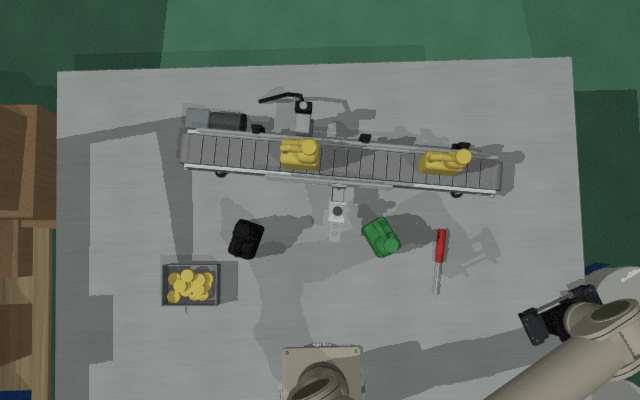

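View pics/side0.png

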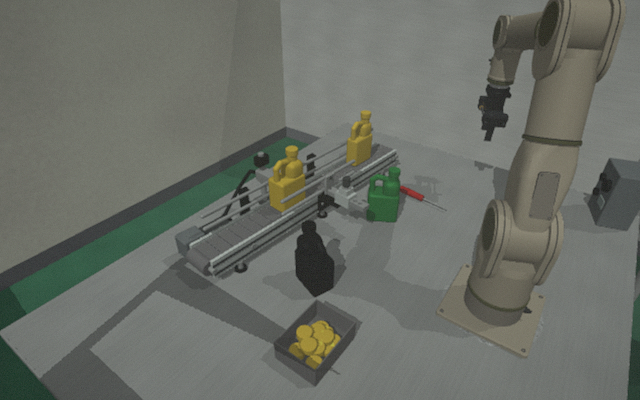

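The top view shows the conveyor running across the top, with the pin and sleeve at about (338,210). Yellow jugs stand at (300,153) by the print head and at (443,162). The black and green decoys are at (246,239) and (381,237). The jug by the print head looks wider, so I'll measure it.

Run:
```python
from h import *
np.set_printoptions(precision=4,suppress=True)
t=cam('top');s=cam('side')
hole=tri(t,(338,210),s,(348,186));print('hole',hole, 'top@161',atz(t,(338,210),.161))
h=atz(t,(338,210),.161)
fr=atz(t,(341,147),.170);rr=atz(t,(363,186),.170);print('far',fr,'rod',rr,'bar',atz(t,(339,196),.1285))
u=fr-h;u/=np.linalg.norm(u);print('yaw from far rail',np.arctan2(u[1],u[0]))
im=r.camera('top')
hsv=cv2.cvtColor(im,cv2.COLOR_RGB2HSV)
m=cv2.inRange(hsv,(20,120,70),(35,255,255))
# conveyor edge direction from detected rod: fit using far edge points
n,l,st,c=cv2.connectedComponentsWithStats(m)
for k in range(1,n):
    if st[k,4]>200:
        print(st[k],c[k]); 
        ys,xs=np.nonzero(l==k); print(cv2.minAreaRect(np.c_[xs,ys].astype(np.float32)))
for a in [(303,148),(441,157)]: print('jug at belt z',atz(t,a,.085))
cv2.imwrite('pics/crop.png',cv2.resize(np.hstack([im[120:260,260:420],im[120:260,400:520]])[:,:,::-1],None,fx=2.8,fy=2.8,interpolation=cv2.INTER_CUBIC))
```

```text
hole (array([ 0.51  , -0.0608,  0.1621]), np.float64(0.007014773114782309)) top@161 [ 0.5131 -0.0591  0.161 ]
far [ 0.6851 -0.0718  0.17  ] rod [ 0.5763 -0.1286  0.17  ] bar [ 0.5542 -0.0643  0.1285]
yaw from far rail -0.07401556287978348
[ 280  139   40   32 1136] [299.8891 153.7667]
((299.5, 154.5), (31.0, 39.0), 90.0)
[ 419  148   52   27 1064] [443.9803 161.8327]
((444.5170593261719, 162.1985321044922), (25.136402130126953, 52.18009567260742), 85.10090637207031)
[ 167  269   47   34 1142] [189.6103 285.2995]
((190.0, 285.5), (33.0, 46.0), 90.0)
jug at belt z [0.7004 0.0344 0.085 ]
jug at belt z [ 0.6634 -0.3643  0.085 ]
```

View pics/crop.png

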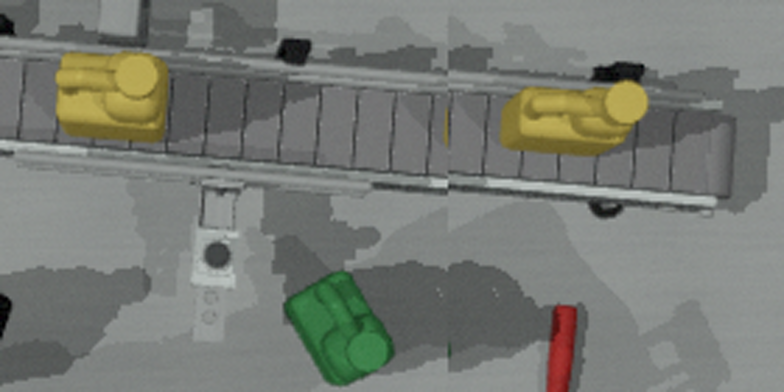

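The magnified view shows that the jug by the print head is about 30 px across by 40 px long. The waiting one is about 25 x 52 px. So the wide jug stands beside the rail and the target is the ~20 mm hole. The pin is at about (217,254) in the crop, with two tail holes showing below it.

```bash
cat >> h.py <<'E'
def yawof(q):
    M=R.from_quat(q).as_matrix(); return np.arctan2(M[1,1],M[0,1])
def plan(P,yaw,n,jaw,dec=3,st=None):
    """rows to bring TCP to P, tool y at world angle yaw, tool down"""
    st=st or r.read_state(); p=np.array(st['ee_pos']); y=yawof(st['eef_rot']); y0=y; p0=p.copy()
    ty=lambda a:(np.array([-np.sin(a),np.cos(a),0]),np.array([np.cos(a),np.sin(a),0]))
    for k in range(1,n+1):
        tgt=p0+(np.array(P)-p0)*k/n; d=tgt-p
        Y=np.array([np.cos(y),np.sin(y),0]);Z=np.array([0,0,-1.]);X=np.cross(Y,Z)
        v=np.round([d@X,d@Y,d@Z],dec); a=np.round(-(y0+(yaw-y0)*k/n-y),3)
        p=p+v[0]*X+v[1]*Y+v[2]*Z; y-=a
        print([*map(float,v),0,0,float(a),jaw],end=',\n')
E
python3 - <<'E'
from h import *
np.set_printoptions(precision=4,suppress=True)
print(np.array(r.camera_info('wrist')['T_tool_cam']),r.grasp_offset)
print(R.from_quat(r.read_state()['eef_rot']).as_matrix())
plan((.47,-.057,.33),-.083,16,1)
E
```

```text
[[ 0.001  -0.9528 -0.3035  0.084 ]
 [ 1.      0.0009  0.0004  0.    ]
 [-0.0001 -0.3035  0.9528 -0.1615]
 [ 0.      0.      0.      1.    ]] 0.0187
[[ 0.9231  0.3846  0.    ]
 [ 0.3846 -0.9231 -0.0001]
 [-0.      0.0001 -1.    ]]
[0.026, -0.024, -0.007, 0, 0, -0.068, 1],
[0.027, -0.023, -0.006, 0, 0, -0.069, 1],
[0.029, -0.021, -0.007, 0, 0, -0.068, 1],
[0.03, -0.019, -0.007, 0, 0, -0.068, 1],
[0.032, -0.016, -0.007, 0, 0, -0.069, 1],
[0.032, -0.015, -0.006, 0, 0, -0.068, 1],
[0.033, -0.012, -0.007, 0, 0, -0.068, 1],
[0.034, -0.01, -0.007, 0, 0, -0.069, 1],
[0.035, -0.007, -0.006, 0, 0, -0.068, 1],
[0.035, -0.005, -0.007, 0, 0, -0.068, 1],
[0.036, -0.003, -0.007, 0, 0, -0.068, 1],
[0.035, -0.0, -0.007, 0, 0, -0.069, 1],
[0.036, 0.002, -0.006, 0, 0, -0.068, 1],
[0.035, 0.004, -0.007, 0, 0, -0.068, 1],
[0.035, 0.007, -0.007, 0, 0, -0.069, 1],
[0.034, 0.009, -0.006, 0, 0, -0.068, 1],
```

Request:
{"op": "drive_tool", "data": {"moves": [[[0.026,-0.024,-0.012,0,0,-0.068,1],[0.027,-0.023,-0.011,0,0,-0.069,1],[0.029,-0.021,-0.011,0,0,-0.068,1],[0.03,-0.019,-0.011,0,0,-0.068,1],[0.032,-0.016,-0.011,0,0,-0.069,1],[0.032,-0.015,-0.01,0,0,-0.068,1],[0.033,-0.012,-0.01,0,0,-0.068,1],[0.034,-0.01,-0.008,0,0,-0.069,1]]]}}

```text
time: 2.05
ee_pos: [0.3552, -0.3158, 0.3074]
eef_rot: [0.891, 0.455, 0.0, 0.001]
ft_force: [0.4, 1.0, 0.9]
width: 0.0869
grip_force: 0.0
```

Request:
{"op": "drive_tool", "data": {"moves": [[[0.035,-0.007,-0.006,0,0,-0.068,1],[0.035,-0.005,-0.006,0,0,-0.068,1],[0.036,-0.003,-0.006,0,0,-0.068,1],[0.035,0,-0.006,0,0,-0.069,1],[0.036,0.002,0,0,0,-0.068,1],[0.035,0.004,0,0,0,-0.068,1],[0.035,0.007,0,0,0,-0.069,1],[0.034,0.009,0,0,0,-0.068,1],[0,0,0,0,0,0,1],[0,0,0,0,0,0,1]]]}}

```text
time: 3.05
ee_pos: [0.4696, -0.0566, 0.3306]
eef_rot: [0.735, 0.678, -0.0, 0.0]
ft_force: [-0.4, -0.7, 0.5]
width: 0.0869
grip_force: 0.0
```

Run:
```python
from h import *
np.set_printoptions(precision=4,suppress=True)
st=r.read_state(); print(st['time'],st['ee_pos'],yawof(st['eef_rot']),st['ft_force'],R.from_quat(st['eef_rot']).as_matrix()[:,2])
snap('wrist','w1.png'); c=cam('wrist',st)
for q,z in [('sleeve_hole',.161),('pin',.161),('pin_knob',.182),('rail_rod',.170),('bar',.1285),('far_rail',.17),('jug_wide',.085)]:
    for d in r.place_of('wrist',q)[:2]: print(q,np.round(d['at']),round(d['conf'],2),atz(c,d['at'],z))
```

```text
3.05 [ 0.4696 -0.0566  0.3306] -0.08188145468787449 [-0.3876 -0.7487  0.5153] [ 0.     -0.0002 -1.    ]
sleeve_hole [360. 175.] 0.77 [ 0.5108 -0.0541  0.161 ]
pin [360. 175.] 0.55 [ 0.511  -0.0543  0.161 ]
pin [535. 178.] 0.24 [ 0.6996 -0.073   0.161 ]
pin_knob [363. 180.] 0.6 [ 0.5115 -0.0544  0.182 ]
rail_rod [428. 235.] 0.93 [ 0.5826 -0.1267  0.17  ]
bar [405. 170.] 0.58 [ 0.5671 -0.0602  0.1285]
bar [536. 178.] 0.23 [ 0.7227 -0.0835  0.1285]
far_rail [532. 179.] 0.77 [ 0.6904 -0.0713  0.17  ]
jug_wide [511.  71.] 0.9 [0.7056 0.0406 0.085 ]
jug_wide [533. 180.] 0.25 [ 0.7482 -0.0986  0.085 ]
```

View pics/w1.png

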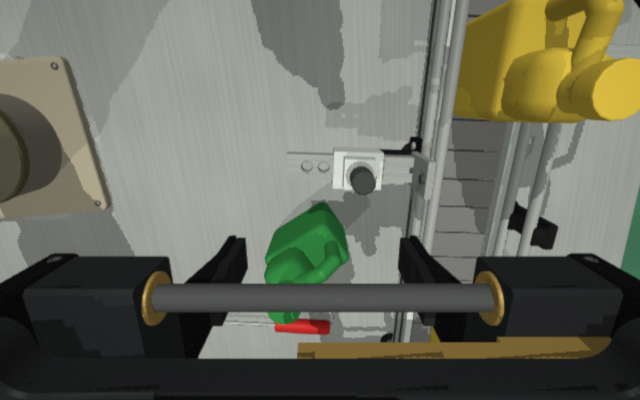

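The wrist view shows the knob at about (363,180), the tail holes at (307,167) and (323,167), the rail's upper rod at about (428,235), and the wide yellow jug at top right. I'll go down closer over the pin and refine.

Run:
```python
from h import *
plan((.5115,-.056,.245),-.088,4,1)
```

```text
[0.001, 0.01, 0.021, 0, 0, 0.001, 1],
[0.002, 0.011, 0.022, 0, 0, 0.001, 1],
[0.001, 0.01, 0.021, 0, 0, 0.001, 1],
[0.001, 0.011, 0.022, 0, 0, 0.001, 1],
```

Request:
{"op": "drive_tool", "data": {"moves": [[[0.001,0.01,0.021,0,0,0.001,1],[0.002,0.011,0.022,0,0,0.001,1],[0.001,0.01,0.021,0,0,0.001,1],[0.001,0.011,0.022,0,0,0.001,1],[0,0,0,0,0,0,0.7],[0,0,0,0,0,0,0.7]]]}}

```text
time: 4.05
ee_pos: [0.5116, -0.0557, 0.2448]
eef_rot: [0.737, 0.676, -0.0, -0.0]
ft_force: [-0.0, 0.4, -0.0]
width: 0.0779
grip_force: 0.0
```

Run:
```python
from h import *
np.set_printoptions(precision=4,suppress=True)
st=r.read_state(); print(st['time'],st['ee_pos'],yawof(st['eef_rot']),st['ft_force'],st['width'])
snap('wrist','w2.png'); c=cam('wrist',st)
for q,z in [('sleeve_hole',.161),('pin',.161),('pin_knob',.182),('rail_rod',.170),('bar',.1285)]:
    for d in r.place_of('wrist',q)[:1]: print(q,np.round(d['at']),round(d['conf'],2),atz(c,d['at'],z))
e=np.array(st['ee_pos']); print(proj(c,e), proj(c,[e[0],e[1],.199]))
```

```text
4.05 [ 0.5116 -0.0557  0.2448] -0.0870380695065552 [-0.0347  0.3511 -0.0493] 0.07793318061778899
pin [318. 204.] 0.67 [ 0.5084 -0.0536  0.161 ]
pin_knob [317. 213.] 0.83 [ 0.5079 -0.054   0.182 ]
bar [383. 194.] 0.7 [ 0.5674 -0.0604  0.1285]
[322.1928 253.2279] [322.2575 222.9979]
```

View pics/w2.png

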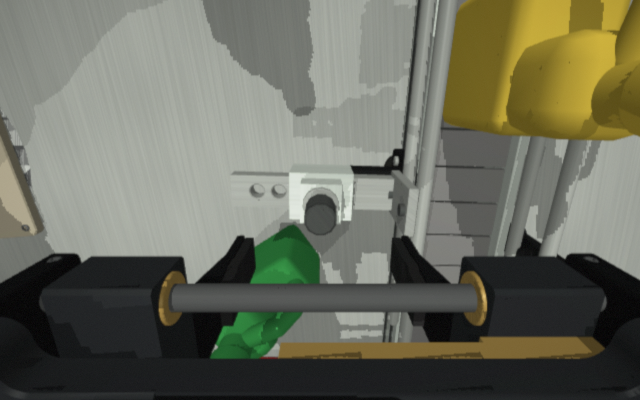

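The knob's top centre is at about (320,217), within 2 mm of where the TCP projects (322,223). I'll make a small correction, descend to z 0.170 (above the collar), and close gently.

Request:
{"op": "drive_tool", "data": {"moves": [[[0.002,-0.001,0.02,0,0,0.001,0.6],[0,0,0.02,0,0,0,0.6],[0,0,0.02,0,0,0,0.6],[0,0,0.01,0,0,0,0.6],[0,0,0.005,0,0,0,0.6],[0,0,0,0,0,0,0.4],[0,0,0,0,0,0,0.3],[0,0,0,0,0,0,0.2]]], "squeeze": 5}}

```text
time: 5.15
ee_pos: [0.5115, -0.0536, 0.1704]
eef_rot: [0.738, 0.675, 0.0, 0.001]
ft_force: [-0.1, -0.3, 0.1]
width: 0.0359
grip_force: 0.0
```

Request:
{"op": "drive_tool", "data": {"moves": [[[0,0,0,0,0,0,0.1],[0,0,0,0,0,0,0.1]]]}}

```text
time: 5.35
ee_pos: [0.5106, -0.0535, 0.17]
eef_rot: [0.738, 0.675, -0.0, -0.0]
ft_force: [-2.4, -0.7, 4.7]
width: 0.0236
grip_force: 5.0
```

Request:
{"op": "drive_tool", "data": {"moves": [[[0,-0.001,0,0,0,0,0],[0,0,0,0,0,0,0],[0,0,0,0,0,0,0]]], "squeeze": 30}}

```text
time: 5.65
ee_pos: [0.5103, -0.0535, 0.17]
eef_rot: [0.738, 0.675, 0.0, 0.0]
ft_force: [-0.9, -0.4, 5.5]
width: 0.0231
grip_force: 30.0
```

Request:
{"op": "drive_tool", "data": {"moves": [[[0,0,-0.003,0,0,0,0],[0,0,-0.003,0,0,0,0],[0,0,-0.003,0,0,0,0],[0,0,-0.003,0,0,0,0],[0,0,-0.003,0,0,0,0]]]}}

```text
time: 6.15
ee_pos: [0.5098, -0.0534, 0.1845]
eef_rot: [0.738, 0.675, -0.0, -0.0]
ft_force: [0.1, 0.1, -3.9]
width: 0.0233
grip_force: 30.0
```

Request:
{"op": "drive_tool", "data": {"moves": [[[0,0,-0.004,0,0,0,0],[0,0,-0.004,0,0,0,0],[0,0,-0.004,0,0,0,0],[0,0,-0.004,0,0,0,0],[0,0,-0.004,0,0,0,0]]]}}

```text
time: 6.65
ee_pos: [0.5103, -0.0534, 0.2053]
eef_rot: [0.738, 0.675, 0.0, 0.0]
ft_force: [0.0, -0.1, -0.8]
width: 0.0232
grip_force: 30.0
```

Request:
{"op": "drive_tool", "data": {"moves": [[[0,0,-0.003,0,0,0,0],[0,0,-0.003,0,0,0,0],[0,0,-0.003,0,0,0,0],[0,0,-0.003,0,0,0,0],[0,0,-0.003,0,0,0,0],[0,0,-0.002,0,0,0,0],[0,0,0,0,0,0,0],[0,0,0,0,0,0,0]]]}}

```text
time: 7.45
ee_pos: [0.5102, -0.0534, 0.2218]
eef_rot: [0.738, 0.675, 0.0, 0.0]
ft_force: [0.4, 1.1, -1.0]
width: 0.0232
grip_force: 30.0
```

Run:
```python
from h import *
np.set_printoptions(precision=4,suppress=True)
st=r.read_state(); print(st['time'],st['ee_pos'],yawof(st['eef_rot']),st['ft_force'],st['torque'])
im=r.camera('side'); cv2.imwrite('pics/s3.png',cv2.resize(im[130:240,270:430],None,fx=5,fy=5)[:,:,::-1])
for q in ['pin_knob','pin','sleeve_hole']: print(q,r.place_of('side',q)[:1])
```

```text
7.45 [ 0.5102 -0.0534  0.2218] -0.08798220199453707 [ 0.3964  1.149  -0.9892] [-0.0451 -0.026  -0.0264]
pin_knob [{'at': [346.7, 166.1], 'conf': 0.45}]
pin [{'at': [346.4, 172.6], 'conf': 0.62}]
sleeve_hole [{'at': [344.8, 186.5], 'conf': 0.8}]
```

View pics/s3.png

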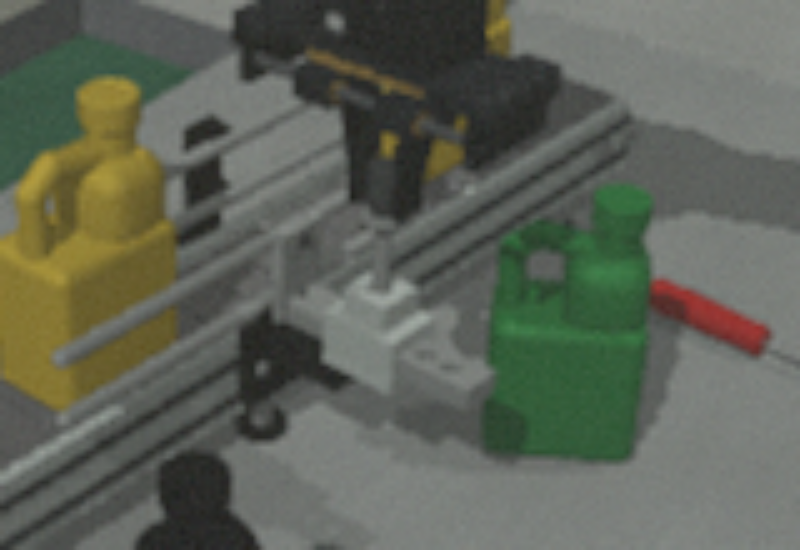

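The side view shows the knob in the fingers and the shank standing well above the sleeve. I'll lift 2 mm more, release, and go to the rod.

Request:
{"op": "drive_tool", "data": {"moves": [[[0,0,-0.002,0,0,0,0],[0,0,0,0,0,0,0],[0,0,0,0,0,0,0.3],[0,0,0,0,0,0,0.6],[0,0,0,0,0,0,0.7],[0,0,-0.02,0,0,0,0.7],[0,0,-0.025,0,0,0,0.7],[-0.035,0.04,0,0,0,0,0.7],[-0.04,0.04,0,0,0,0,0.7]]]}}

```text
time: 8.55
ee_pos: [0.5782, -0.1281, 0.2705]
eef_rot: [0.737, 0.676, 0.001, 0.002]
ft_force: [1.3, 0.3, 0.6]
width: 0.0593
grip_force: 0.0
```

Request:
{"op": "drive_tool", "data": {"moves": [[[0,0,0.03,0,0,0,0.7],[0,0,0.03,0,0,0,0.7],[0,0,0,0,0,0,0.7]]]}}

```text
time: 8.85
ee_pos: [0.5747, -0.1279, 0.2045]
eef_rot: [0.738, 0.675, -0.002, -0.003]
ft_force: [-1.0, -0.0, 0.6]
width: 0.0611
grip_force: 0.0
```

Run:
```python
from h import *
np.set_printoptions(precision=4,suppress=True)
st=r.read_state(); print(st['time'],st['ee_pos'],yawof(st['eef_rot']),st['ft_force'],st['width'])
snap('wrist','w4.png'); c=cam('wrist',st)
for q,z in [('sleeve_hole',.161),('pin',.214),('pin_knob',.235),('rail_rod',.170),('bar',.1285)]:
    for d in r.place_of('wrist',q)[:1]: print(q,np.round(d['at']),round(d['conf'],2),atz(c,d['at'],z))
e=np.array(st['ee_pos']); print(proj(c,e), proj(c,[e[0],e[1],.17]))
r.camera('side')
for q in ['pin_knob','pin']: print(q,r.place_of('side',q)[:1])
```

```text
8.85 [ 0.5747 -0.1279  0.2045] -0.08822750635166482 [-0.9921 -0.0357  0.5535] 0.06110818444062448
sleeve_hole [213. 127.] 0.76 [ 0.5106 -0.055   0.161 ]
pin [176. 143.] 0.61 [ 0.5103 -0.0584  0.214 ]
pin_knob [153. 156.] 0.93 [ 0.5092 -0.061   0.235 ]
rail_rod [300. 122.] 0.69 [ 0.5673 -0.0568  0.17  ]
bar [300. 124.] 0.9 [ 0.5636 -0.0605  0.1285]
[322.1882 253.2259] [322.5463 229.3661]
pin_knob [{'at': [346.9, 163.2], 'conf': 0.55}]
pin [{'at': [347.2, 172.0], 'conf': 0.51}]
```

View pics/w4.png

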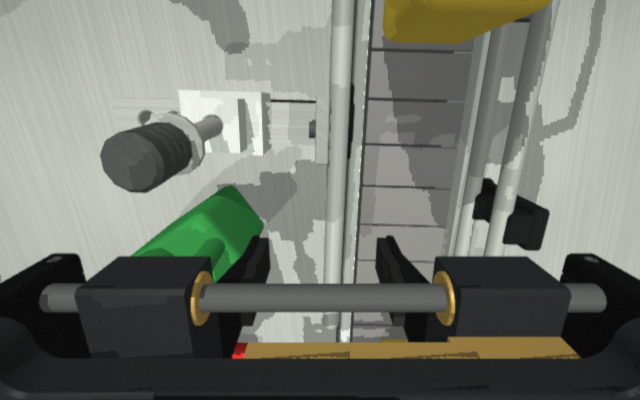

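The pin stands up on its own, and the rod runs between the fingers about 13 px (6 mm) to the +x side. I'll shift across, descend, and pinch it.

Request:
{"op": "drive_tool", "data": {"moves": [[[0,0.007,0.014,0,0,0,0.6],[0,0,0.02,0,0,0,0.6],[0,0,0.018,0,0,0,0.5],[0,0,0,0,0,0,0.3],[0,0,0,0,0,0,0.2],[0,0,0,0,0,0,0],[0,0,0,0,0,0,0]]], "squeeze": 4}}

```text
time: 10.0
ee_pos: [0.5843, -0.1285, 0.1575]
eef_rot: [0.738, 0.675, 0.0, 0.001]
ft_force: [-0.9, -0.6, -0.5]
width: 0.0199
grip_force: 0.0
```

Request:
{"op": "drive_tool", "data": {"moves": [[[0,0,0,0,0,0,0],[0,0,0,0,0,0,0],[0,0,0,0,0,0,0]]], "squeeze": 30}}

```text
time: 10.3
ee_pos: [0.5836, -0.1286, 0.1572]
eef_rot: [0.738, 0.675, -0.0, 0.0]
ft_force: [-4.0, 1.0, 6.0]
width: 0.0114
grip_force: 30.0
```

Run:
```python
from h import *
np.set_printoptions(precision=4,suppress=True)
im=cv2.imread('pics/w2.png',0)
cv2.imwrite('pics/c2.png',cv2.resize(im[160:240,225:365],None,fx=5.6,fy=5.6,interpolation=cv2.INTER_CUBIC))
```

```text
(no output)
```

View pics/c2.png

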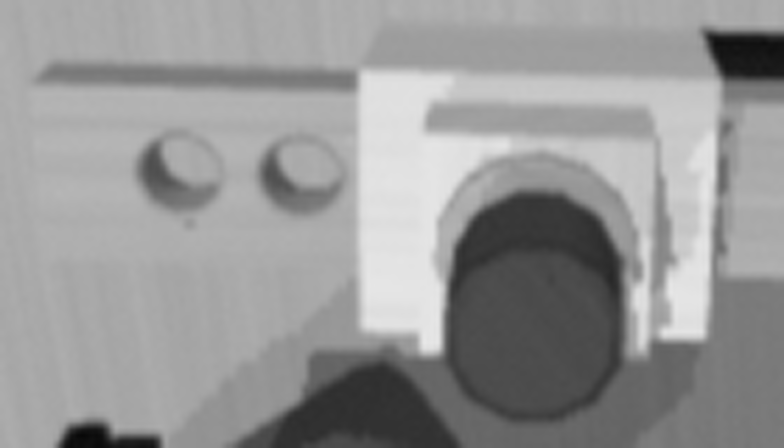

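The crop shows two tail holes at (179,171) and (302,173), sleeve top edges at 359 and 712, boss edges at 424 and 651, and the collar from 434 to 637.

Run:
```python
from h import *
st=dict(ee_pos=np.array([0.5116,-0.0557,0.2448]),eef_rot=R.from_matrix(np.array([[np.sin(.087),np.cos(.087),0],[np.cos(.087),-np.sin(.087),0],[0,0,-1]])).as_quat())
c=cam('wrist',st); Y=np.array([np.cos(.087),-np.sin(.087),0])
f=lambda x,y,z:1000*(atz(c,((x+.5)/5.6-.5+225,(y+.5)/5.6-.5+160),z)-st['ee_pos'])@Y
print('sleeve',f(359,200,.141),f(712,200,.141),'boss',f(424,240,.161),f(651,240,.161))
print('collar',f(434,255,.164),f(637,255,.164),'knobtop',f(534,333,.199), 'knob edges',f(449,310,.199),f(624,310,.199))
print('holes',f(179,171,.1285),f(302,173,.1285),'tail end',f(33,170,.1285))
```

```text
sleeve -29.582013382134456 26.011609047371792 boss -18.012566389817092 15.282938587219752
collar -16.386298797878823 13.105203515400591 knobtop -1.6052321295164986 knob edges -12.273010788620878 9.699000160866037
holes -60.3458072319164 -40.18300845229706 tail end -84.27998313243454
```

The four references agree on the sleeve centre. The tail row is about 1.3 mm short, so hole 2 should line up at about 18.7 mm. Sliding now.

Request:
{"op": "drive_tool", "data": {"moves": [[[0,0.004,0,0,0,0,0],[0,0.004,0,0,0,0,0],[0,0.004,0,0,0,0,0],[0,0.004,0,0,0,0,0],[0,0.002,0,0,0,0,0],[0,0,0,0,0,0,0],[0,0,0,0,0,0,0]]]}}

```text
time: 11.0
ee_pos: [0.6019, -0.1306, 0.1572]
eef_rot: [0.738, 0.675, 0.0, 0.001]
ft_force: [-2.1, -0.8, 6.1]
width: 0.0113
grip_force: 30.0
```

Run:
```python
from h import *
st=r.read_state(); Y=np.array([np.cos(.087),-np.sin(.087),0]);print((np.array(st['ee_pos'])-[.5836,-.1286,.1572])@Y*1000,st['ee_pos'],st['ft_force'])
```

```text
18.37852920136239 [ 0.60187203 -0.130621    0.1572117 ] [-2.05871488 -0.84645051  6.124481  ]
```

Request:
{"op": "drive_tool", "data": {"moves": [[[0,0.0005,0,0,0,0,0],[0,0,0,0,0,0,0],[0,0,0,0,0,0,0.2],[0,0,0,0,0,0,0.3],[0,0,0,0,0,0,0.5],[0,0,0,0,0,0,0.6],[0,0,-0.03,0,0,0,0.6],[0,0,-0.045,0,0,0,0.6],[0,0,-0.042,0,0,0,0.6]]]}}

```text
time: 11.9
ee_pos: [0.6018, -0.13, 0.2749]
eef_rot: [0.737, 0.675, -0.0, -0.0]
ft_force: [0.9, -0.2, 0.8]
width: 0.0507
grip_force: 0.0
```

Request:
{"op": "drive_tool", "data": {"moves": [[[0.035,-0.048,0,0,0,0,0.6],[0.034,-0.05,0,0,0,0,0.6],[0,0,0,0,0,0,0.6],[0,0,0,0,0,0,0.6]]]}}

```text
time: 12.3
ee_pos: [0.5253, -0.0653, 0.2741]
eef_rot: [0.737, 0.676, -0.0, 0.001]
ft_force: [-0.2, -1.2, 0.9]
width: 0.0518
grip_force: 0.0
```

Run:
```python
from h import *
st=r.read_state(); print(st['time'],st['ee_pos'],st['width'],st['ft_force'])
snap('wrist','w5.png'); c=cam('wrist',st); e=st['ee_pos']
print(r.place_of('wrist','pin_knob')[:1],proj(c,[.5102,-.0534,.232]),proj(c,[.5102,-.0534,.251]))
r.camera('side');print(r.place_of('side','pin_knob')[:1],r.place_of('side','pin')[:1])
```

```text
12.3 [ 0.5253375  -0.06525571  0.27408922] 0.05184335404554967 [-0.17550664 -1.22098061  0.89601593]
[{'at': [299.1, 218.4], 'conf': 0.86}] [298.7173595  210.75065429] [296.59954083 221.02880856]
[{'at': [346.3, 165.4], 'conf': 0.73}] [{'at': [344.6, 187.1], 'conf': 0.67}]
```

View pics/w5.png

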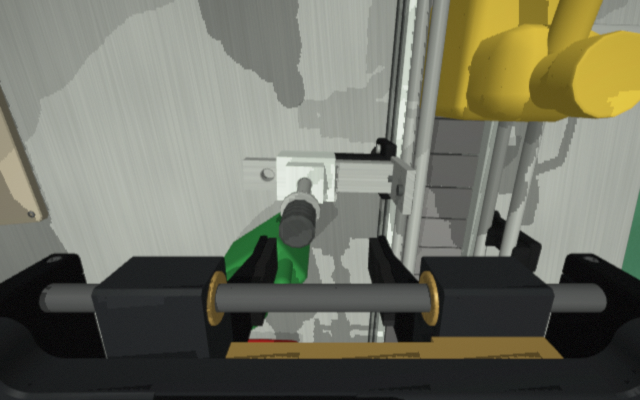

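The pin is still up with the knob at about (298,220), and one tail hole shows at (267,173). I'll finish the lateral approach, descend, and grip.

Request:
{"op": "drive_tool", "data": {"moves": [[[0.01,-0.016,0,0,0,0,0.6],[0,0,0,0,0,0,0.6],[0,0,0.02,0,0,0,0.6],[0,0,0.02,0,0,0,0.6],[0,0,0.012,0,0,0,0.6],[0,0,0,0,0,0,0.4],[0,0,0,0,0,0,0.3],[0,0,0,0,0,0,0.1]]], "squeeze": 5}}

```text
time: 13.35
ee_pos: [0.5113, -0.0543, 0.2225]
eef_rot: [0.738, 0.675, 0.0, 0.001]
ft_force: [0.3, -1.2, 0.3]
width: 0.0358
grip_force: 0.0
```

Request:
{"op": "drive_tool", "data": {"moves": [[[0,0,0,0,0,0,0],[0,0,0,0,0,0,0],[0,0,0,0,0,0,0]]], "squeeze": 25}}

```text
time: 13.65
ee_pos: [0.5107, -0.0542, 0.2218]
eef_rot: [0.738, 0.675, 0.0, 0.0]
ft_force: [-0.2, 0.1, -0.6]
width: 0.0234
grip_force: 25.0
```

Request:
{"op": "drive_tool", "data": {"moves": [[[0,-0.0003,0.002,0,0,0,0],[0,0,0.002,0,0,0,0],[0,0,0.002,0,0,0,0],[0,0,0.002,0,0,0,0],[0,0,0.002,0,0,0,0],[0,0,0.001,0,0,0,0],[0,0,0,0,0,0,0]]]}}

```text
time: 14.35
ee_pos: [0.5103, -0.0539, 0.21]
eef_rot: [0.737, 0.675, 0.0, -0.0]
ft_force: [3.2, 2.4, -3.6]
width: 0.0231
grip_force: 24.9
```

Request:
{"op": "drive_tool", "data": {"moves": [[[0,0,0.001,0,0,0,0],[0,0,0.001,0,0,0,0],[0,0,0.001,0,0,0,0]]]}}

```text
time: 14.65
ee_pos: [0.5105, -0.054, 0.2077]
eef_rot: [0.737, 0.675, 0.0, 0.0]
ft_force: [0.1, 2.5, 3.6]
width: 0.0231
grip_force: 24.9
```

Request:
{"op": "drive_tool", "data": {"moves": [[[0,0,0.001,0,0,0,0],[0,0,0,0,0,0,0]]]}}

```text
time: 14.85
ee_pos: [0.5104, -0.0541, 0.2065]
eef_rot: [0.737, 0.675, 0.0, 0.0]
ft_force: [0.4, 2.5, 1.4]
width: 0.0234
grip_force: 24.9
```

Request:
{"op": "drive_tool", "data": {"moves": [[[0,0,0.001,0,0,0,0],[0,0,0,0,0,0,0]]]}}

```text
time: 15.05
ee_pos: [0.5105, -0.0541, 0.2058]
eef_rot: [0.738, 0.675, 0.0, 0.0]
ft_force: [0.4, 2.0, 4.1]
width: 0.0236
grip_force: 25.0
```

Request:
{"op": "drive_tool", "data": {"moves": [[[0,0,0.001,0,0,0,0],[0,0,0.001,0,0,0,0],[0,0,0,0,0,0,0]]]}}

```text
time: 15.35
ee_pos: [0.511, -0.054, 0.2051]
eef_rot: [0.737, 0.675, 0.0, 0.001]
ft_force: [-1.7, 3.5, 14.8]
width: 0.0234
grip_force: 25.0
```

Request:
{"op": "drive_tool", "data": {"moves": [[[0,0,0.001,0,0,0,0],[0,0,0,0,0,0,0]]]}}

```text
time: 15.55
ee_pos: [0.5111, -0.0537, 0.2047]
eef_rot: [0.737, 0.675, 0.001, 0.001]
ft_force: [-4.1, 4.7, 19.1]
width: 0.0233
grip_force: 25.0
```

Run:
```python
from h import *
st=r.read_state(); print(st['time'],st['ee_pos'],st['width'],st['ft_force'],st['torque'])
im=snap('wrist','w6.png'); c=cam('wrist',st)
o=np.array([.5102,-.0535]); X=np.array([.087,.996])
for h in (.032,.035,.038):
    for nm,rad,z in (('collar top+y',.015,.004),('collar bot+y',.015,0),('knobtop +y',.012,.038),('knobtop c',0,.038)):
        p=o+X*rad; print(h,nm,np.round(proj(c,[*p,.161+h+z]),1))
print('boss +y edge',proj(c,[*(o+X*.017),.161]),'boss c',proj(c,[*o,.161]))
cv2.imwrite('pics/c6.png',cv2.resize(im[130:280,230:410],None,fx=4,fy=4,interpolation=cv2.INTER_CUBIC)[:,:,::-1])
```

```text
15.55 [ 0.51113917 -0.05369406  0.20468271] 0.023318428813699874 [-4.05870226  4.7353926  19.09155854] [ 0.93407969  1.01419084 -0.04023799]
0.032 collar top+y [320.5 223.5]
0.032 collar bot+y [320.6 221. ]
0.032 knobtop +y [320.3 256.2]
0.032 knobtop c [320.4 278.1]
0.035 collar top+y [320.5 225.5]
0.035 collar bot+y [320.5 222.9]
0.035 knobtop +y [320.3 259.2]
0.035 knobtop c [320.3 281.5]
0.038 collar top+y [320.5 227.6]
0.038 collar bot+y [320.5 224.8]
0.038 knobtop +y [320.3 262.4]
0.038 knobtop c [320.3 285.1]
boss +y edge [320.6874164  200.96540382] boss c [320.71267244 223.97053982]
```

View pics/c6.png

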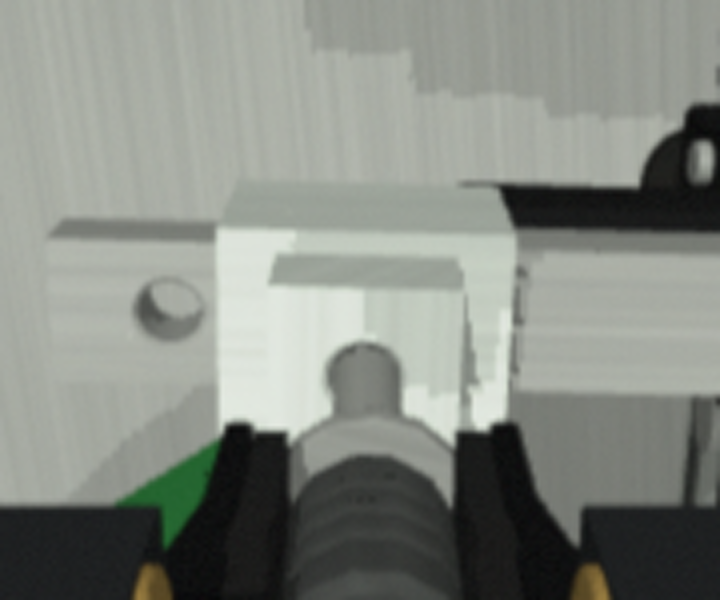

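The hole and boss are where predicted (boss edge at row 201). The collar's far edge is at row 233, against 227.6 predicted for an upright pin 38 mm up. So the nose is on the bar and the pin leans a few mm toward -y and about 1 mm toward +x. I'll back off, straighten it, and retry.

Request:
{"op": "drive_tool", "data": {"moves": [[[0,0,-0.003,0,0,0,0],[0,0,-0.002,0,0,0,0],[0.001,-0.001,0,0,0,0,0],[0.001,0,0,0,0,0,0],[0,0,0,0,0,0,0]]]}}

```text
time: 16.1
ee_pos: [0.5097, -0.0527, 0.2075]
eef_rot: [0.738, 0.675, -0.0, 0.0]
ft_force: [4.3, -0.4, -3.5]
width: 0.0234
grip_force: 25.0
```

```bash
cat > lean.py <<'E'
from h import *
st=r.read_state(); print(st['time'],np.round(st['ee_pos'],4),np.round(st['ft_force'],1),np.round(st['torque'],2))
g=cv2.cvtColor(r.camera('wrist'),cv2.COLOR_RGB2GRAY).astype(int)
print('col322 rows195-262',g[195:262,322].tolist())
print('row 243',g[243,295:352].tolist())
c=cam('wrist',st);o=np.array([.5102,-.0535]); X=np.array([.087,.996])
for h in (.032,.038,.044): print(h,proj(c,[*(o+X*.015),.161+h+.004]))
E
python3 lean.py
```

```text
16.1 [ 0.5097 -0.0527  0.2075] [ 4.3 -0.4 -3.5] [-0.19 -1.24  0.03]
col322 rows195-262 [159, 159, 157, 156, 159, 161, 171, 187, 196, 197, 198, 197, 197, 198, 199, 212, 222, 222, 219, 199, 157, 128, 127, 126, 126, 127, 126, 127, 127, 127, 127, 126, 128, 127, 127, 128, 126, 126, 128, 142, 152, 154, 149, 147, 147, 148, 152, 151, 123, 77, 58, 58, 58, 58, 59, 63, 60, 55, 55, 57, 59, 62, 61, 56, 54, 55, 58]
row 243 [26, 25, 27, 25, 27, 27, 31, 61, 94, 115, 147, 152, 153, 153, 152, 154, 153, 154, 154, 154, 153, 151, 145, 130, 118, 121, 122, 123, 122, 123, 123, 123, 127, 140, 148, 149, 150, 148, 149, 148, 147, 147, 147, 146, 146, 146, 141, 121, 71, 31, 26, 25, 27, 28, 27, 24, 27]
0.032 [323.20790146 223.06548843]
0.038 [323.24104745 227.03644029]
0.044 [323.27637535 231.26878887]
```

Request:
{"op": "drive_tool", "data": {"moves": [[[0.001,0.0005,0,0,0,0,0],[0.001,0,0,0,0,0,0],[0.001,0,0,0,0,0,0],[0,0,0,0,0,0,0]]]}}

```text
time: 16.55
ee_pos: [0.5101, -0.0495, 0.2076]
eef_rot: [0.738, 0.675, -0.0, 0.0]
ft_force: [0.3, -3.3, 0.7]
width: 0.0233
grip_force: 25.0
```

```bash
python3 lean.py
```

```text
16.55 [ 0.5101 -0.0495  0.2076] [ 0.3 -3.3  0.7] [-0.96 -0.31  0.01]
col322 rows195-262 [198, 197, 184, 166, 159, 158, 156, 157, 158, 161, 166, 182, 196, 199, 212, 222, 222, 222, 223, 222, 222, 222, 219, 200, 160, 128, 123, 124, 124, 124, 125, 124, 124, 125, 125, 125, 124, 119, 118, 126, 144, 156, 155, 151, 150, 148, 151, 154, 152, 118, 66, 56, 55, 51, 51, 60, 59, 55, 54, 57, 60, 63, 58, 53, 56, 56, 61]
row 243 [26, 27, 26, 25, 28, 27, 38, 75, 102, 148, 156, 156, 156, 156, 155, 156, 157, 157, 156, 155, 157, 154, 153, 153, 151, 151, 152, 152, 154, 152, 151, 152, 150, 151, 149, 150, 150, 148, 148, 149, 149, 148, 150, 150, 149, 144, 129, 107, 65, 31, 26, 25, 26, 25, 26, 25, 26]
0.032 [322.97999147 228.10246846]
0.038 [322.99712178 232.20856934]
0.044 [323.01537285 236.5833141 ]
```

Request:
{"op": "drive_tool", "data": {"moves": [[[0,0,0.001,0,0,0,0],[0,0,0.001,0,0,0,0],[0,0,0.001,0,0,0,0],[0,0,0,0,0,0,0]]]}}

```text
time: 17.0
ee_pos: [0.5103, -0.0491, 0.2044]
eef_rot: [0.738, 0.675, 0.0, -0.0]
ft_force: [0.5, -2.0, -1.4]
width: 0.0237
grip_force: 25.0
```

Request:
{"op": "drive_tool", "data": {"moves": [[[0,0,0.001,0,0,0,0],[0,0,0.001,0,0,0,0],[0,0,0,0,0,0,0]]]}}

```text
time: 17.3
ee_pos: [0.5103, -0.0492, 0.2024]
eef_rot: [0.738, 0.675, 0.0, 0.0]
ft_force: [1.0, -2.2, -0.7]
width: 0.0238
grip_force: 25.0
```

Past the earlier stop height with almost no force. Continuing.

Request:
{"op": "drive_tool", "data": {"moves": [[[0,0,0.001,0,0,0,0],[0,0,0.001,0,0,0,0],[0,0,0,0,0,0,0]]]}}

```text
time: 17.6
ee_pos: [0.5104, -0.0492, 0.2005]
eef_rot: [0.738, 0.675, 0.0, 0.0]
ft_force: [0.8, -2.0, -0.7]
width: 0.0235
grip_force: 25.0
```

Request:
{"op": "drive_tool", "data": {"moves": [[[0,0,0.001,0,0,0,0],[0,0,0.001,0,0,0,0],[0,0,0,0,0,0,0]]]}}

```text
time: 17.9
ee_pos: [0.5102, -0.0492, 0.1983]
eef_rot: [0.738, 0.675, -0.0, -0.0]
ft_force: [2.3, -2.6, -0.8]
width: 0.0233
grip_force: 25.0
```

Request:
{"op": "drive_tool", "data": {"moves": [[[0,0,0.001,0,0,0,0],[0,0,0.001,0,0,0,0],[0,0,0,0,0,0,0]]]}}

```text
time: 18.2
ee_pos: [0.5102, -0.0492, 0.1963]
eef_rot: [0.738, 0.675, -0.0, -0.0]
ft_force: [1.7, -2.8, -0.4]
width: 0.0235
grip_force: 25.0
```

Request:
{"op": "drive_tool", "data": {"moves": [[[0,0,0.001,0,0,0,0],[0,0,0,0,0,0,0]]]}}

```text
time: 18.4
ee_pos: [0.5103, -0.0492, 0.1954]
eef_rot: [0.738, 0.675, -0.0, -0.0]
ft_force: [1.8, -3.5, -0.8]
width: 0.0235
grip_force: 25.0
```

Request:
{"op": "drive_tool", "data": {"moves": [[[0,0,0.001,0,0,0,0],[0,0,0.001,0,0,0,0],[0,0,0,0,0,0,0]]]}}

```text
time: 18.7
ee_pos: [0.5102, -0.0492, 0.1933]
eef_rot: [0.738, 0.675, -0.0, -0.0]
ft_force: [1.5, -3.6, 0.1]
width: 0.0231
grip_force: 25.0
```

```bash
python3 lean.py
```

```text
18.7 [ 0.5102 -0.0492  0.1933] [ 1.5 -3.6  0.1] [-0.82 -0.6   0.05]
col322 rows195-262 [159, 158, 164, 181, 195, 196, 199, 199, 193, 175, 162, 158, 158, 157, 157, 160, 161, 162, 171, 187, 196, 196, 197, 197, 196, 197, 197, 198, 197, 197, 198, 192, 163, 128, 125, 124, 123, 124, 124, 127, 141, 154, 156, 152, 152, 149, 150, 155, 153, 125, 76, 57, 55, 57, 58, 60, 59, 54, 55, 56, 60, 62, 56, 53, 54, 58, 60]
row 243 [25, 24, 27, 28, 25, 27, 48, 90, 91, 111, 150, 156, 156, 157, 156, 157, 156, 157, 156, 155, 155, 155, 153, 154, 152, 152, 152, 153, 153, 153, 153, 152, 151, 150, 150, 150, 148, 149, 148, 149, 149, 151, 151, 150, 150, 143, 127, 103, 60, 28, 27, 27, 27, 26, 27, 26, 26]
0.032 [322.82928932 238.82709285]
0.038 [322.84474337 243.6252337 ]
0.044 [322.86129329 248.76361961]
```

Request:
{"op": "drive_tool", "data": {"moves": [[[0,0,0.001,0,0,0,0],[0,0,0.001,0,0,0,0]]]}}

```text
time: 18.95
ee_pos: [0.5104, -0.0492, 0.1916]
eef_rot: [0.738, 0.675, 0.0, 0.0]
ft_force: [1.7, -2.6, 2.6]
width: 0.0232
grip_force: 25.0
```

Request:
{"op": "drive_tool", "data": {"moves": [[[0,0,0.001,0,0,0,0],[0,0,0.001,0,0,0,0]]]}}

```text
time: 19.15
ee_pos: [0.5103, -0.0492, 0.1895]
eef_rot: [0.738, 0.675, -0.0, 0.0]
ft_force: [1.7, -3.3, 0.8]
width: 0.0233
grip_force: 25.0
```

Request:
{"op": "drive_tool", "data": {"moves": [[[0,0,0.001,0,0,0,0],[0,0,0.001,0,0,0,0]]]}}

```text
time: 19.35
ee_pos: [0.5103, -0.0492, 0.1875]
eef_rot: [0.738, 0.675, -0.0, 0.0]
ft_force: [1.5, -1.9, 0.1]
width: 0.0234
grip_force: 25.0
```

Request:
{"op": "drive_tool", "data": {"moves": [[[0,0,0.001,0,0,0,0],[0,0,0.001,0,0,0,0],[0,0,0.001,0,0,0,0]]]}}

```text
time: 19.65
ee_pos: [0.5103, -0.0492, 0.1845]
eef_rot: [0.738, 0.675, -0.0, 0.0]
ft_force: [1.2, -3.3, 0.7]
width: 0.0234
grip_force: 25.0
```

Request:
{"op": "drive_tool", "data": {"moves": [[[0,0,0.001,0,0,0,0],[0,0,0.001,0,0,0,0],[0,0,0.001,0,0,0,0]]]}}

```text
time: 19.95
ee_pos: [0.5103, -0.0492, 0.1814]
eef_rot: [0.738, 0.675, -0.0, 0.0]
ft_force: [1.2, -3.0, 0.9]
width: 0.0233
grip_force: 25.0
```

Request:
{"op": "drive_tool", "data": {"moves": [[[0,0,0.001,0,0,0,0],[0,0,0.001,0,0,0,0],[0,0,0.001,0,0,0,0]]]}}

```text
time: 20.25
ee_pos: [0.5103, -0.0492, 0.1784]
eef_rot: [0.738, 0.675, -0.0, -0.0]
ft_force: [1.7, -1.8, 0.1]
width: 0.0235
grip_force: 25.0
```

Request:
{"op": "drive_tool", "data": {"moves": [[[0,0,0.001,0,0,0,0],[0,0,0.001,0,0,0,0],[0,0,0.001,0,0,0,0]]]}}

```text
time: 20.55
ee_pos: [0.5103, -0.0492, 0.1754]
eef_rot: [0.737, 0.675, -0.0, -0.0]
ft_force: [0.4, -3.6, 1.2]
width: 0.0231
grip_force: 25.0
```

Request:
{"op": "drive_tool", "data": {"moves": [[[0,0,0.001,0,0,0,0],[0,0,0.001,0,0,0,0]]]}}

```text
time: 20.75
ee_pos: [0.5103, -0.0492, 0.1735]
eef_rot: [0.738, 0.675, -0.0, 0.0]
ft_force: [1.7, -2.4, -0.7]
width: 0.0234
grip_force: 25.0
```

Request:
{"op": "drive_tool", "data": {"moves": [[[0,0,0.001,0,0,0,0],[0,0,0,0,0,0,0]]]}}

```text
time: 20.95
ee_pos: [0.5101, -0.0491, 0.172]
eef_rot: [0.738, 0.675, -0.0, -0.0]
ft_force: [3.3, -2.2, -5.2]
width: 0.0232
grip_force: 25.0
```

```bash
python3 lean.py | sed -n 1,2p; python3 -c "
from h import *
im=r.camera('side')
for q in ['pin_knob','pin','sleeve_hole']: print(q,r.place_of('side',q)[:1])
c=cam('side')
for h in (0,.01,.02,.03): print(h,proj(c,[.5102,-.0535,.182+h]))"
```

```text
20.95 [ 0.5101 -0.0491  0.172 ] [ 3.3 -2.2 -5.2] [-0.84 -0.89  0.01]
col322 rows195-262 [160, 157, 157, 157, 159, 159, 159, 158, 158, 159, 158, 157, 160, 179, 194, 197, 198, 198, 196, 182, 164, 159, 157, 158, 157, 156, 156, 159, 160, 159, 164, 182, 197, 197, 197, 197, 198, 194, 167, 134, 142, 155, 154, 151, 150, 149, 152, 154, 153, 124, 77, 57, 56, 57, 55, 60, 60, 55, 54, 57, 59, 61, 58, 54, 51, 54, 59]
pin_knob [{'at': [347.8, 180.8], 'conf': 0.49}]
pin [{'at': [347.3, 187.5], 'conf': 0.53}]
sleeve_hole [{'at': [347.3, 188.3], 'conf': 0.78}]
0 [345.89708156 181.54107869]
0.01 [346.0414678  178.82464386]
0.02 [346.18719183 176.08304026]
0.03 [346.33427233 173.31591649]
```

Request:
{"op": "drive_tool", "data": {"moves": [[[0,0,0.001,0,0,0,0],[0,0,0.001,0,0,0,0],[0,0,0,0,0,0,0]]]}}

```text
time: 21.5
ee_pos: [0.5104, -0.0492, 0.1707]
eef_rot: [0.738, 0.675, 0.0, 0.0]
ft_force: [1.8, -2.6, -0.5]
width: 0.0233
grip_force: 25.0
```

Request:
{"op": "drive_tool", "data": {"moves": [[[0,0,0.001,0,0,0,0],[0,0,0,0,0,0,0]]]}}

```text
time: 21.7
ee_pos: [0.5104, -0.0491, 0.1696]
eef_rot: [0.738, 0.675, 0.0, 0.0]
ft_force: [1.2, -3.1, -0.7]
width: 0.0232
grip_force: 25.0
```

Request:
{"op": "drive_tool", "data": {"moves": [[[0,0,0.001,0,0,0,0],[0,0,0,0,0,0,0]]]}}

```text
time: 21.9
ee_pos: [0.5105, -0.0491, 0.1692]
eef_rot: [0.738, 0.675, 0.0, 0.0]
ft_force: [-1.2, -2.0, 5.3]
width: 0.0228
grip_force: 25.0
```

Request:
{"op": "drive_tool", "data": {"moves": [[[0,0,0.001,0,0,0,0],[0,0,0,0,0,0,0]]]}}

```text
time: 22.1
ee_pos: [0.5105, -0.0489, 0.1689]
eef_rot: [0.737, 0.675, 0.0, 0.0]
ft_force: [-5.2, -0.7, 13.9]
width: 0.0232
grip_force: 25.0
```

The collar is seated: the balls popped near 0.172 and there is a firm stop at 0.169. Releasing and backing off.

Request:
{"op": "drive_tool", "data": {"moves": [[[0,0,-0.001,0,0,0,0],[0,0,-0.001,0,0,0,0.2],[0,0,0,0,0,0,0.4],[0,0,0,0,0,0,0.6],[0,0,0,0,0,0,0.7],[0,0,-0.02,0,0,0,0.7],[0,0,-0.03,0,0,0,0.7],[0,0,-0.03,0,0,0,0.7],[0,0,0,0,0,0,0.7],[0,0,0,0,0,0,0.7]]], "squeeze": 5}}

```text
time: 23.1
ee_pos: [0.5105, -0.0492, 0.2497]
eef_rot: [0.738, 0.675, 0.0, 0.0]
ft_force: [-0.7, 0.5, 0.2]
width: 0.0604
grip_force: 0.0
```

Run:
```python
from h import *
np.set_printoptions(precision=4,suppress=True)
st=r.read_state(); print(st['time'],st['ee_pos'],st['ft_force'])
g=snap('wrist','w7.png'); c=cam('wrist',st)
for q,z in [('pin_knob',.182),('pin',.161),('rail_rod',.17),('bar',.1285)]:
    for d in r.place_of('wrist',q)[:1]: print(q,d['at'],round(d['conf'],2),atz(c,d['at'],z))
o=[.5102,-.0535]
for z in (.161,.199,.205): print(z,proj(c,[*o,z]))
G=cv2.cvtColor(g,cv2.COLOR_RGB2GRAY)
_,m=cv2.threshold(G[150:262,270:370],85,255,cv2.THRESH_BINARY_INV)
n,l,s,ce=cv2.connectedComponentsWithStats(m)
print([(x[:5].tolist(),) for x in s[1:] if x[4]>80])
K,Rr,t=cam('side'); r.camera('side'); print(r.place_of('side','pin_knob')[:1],r.place_of('side','pin')[:1])
r.camera('top')
for q in('jug_wide','jug_narrow','screwdriver'): print(q,[(np.round(d['at']),round(d['conf'],2)) for d in r.place_of('top',q)[:3]])
```

```text
23.1 [ 0.5105 -0.0492  0.2497] [-0.7447  0.4886  0.1856]
pin_knob [319.8, 218.0] 0.96 [ 0.5082 -0.0537  0.182 ]
pin [323.9, 206.9] 0.79 [ 0.5117 -0.0521  0.161 ]
rail_rod [434.6, 279.1] 0.57 [ 0.6029 -0.1242  0.17  ]
bar [401.0, 200.0] 0.94 [ 0.5841 -0.0629  0.1285]
0.161 [322.2638 208.5971]
0.199 [322.3005 225.9751]
0.205 [322.3074 229.2339]
[([82, 21, 18, 9, 142],), ([37, 51, 31, 40, 1028],), ([0, 77, 51, 35, 1218],)]
[{'at': [346.6, 181.5], 'conf': 0.63}] [{'at': [313.7, 343.8], 'conf': 0.55}]
jug_wide [(array([235., 236.]), 0.97), (array([387., 231.]), 0.82), (array([306., 147.]), 0.61)]
jug_narrow [(array([439., 157.]), 0.58)]
screwdriver [(array([436., 265.]), 0.66), (array([366., 177.]), 0.42)]
```

```bash
python3 -c "
from bench import r
print(r.close_job())"
```

```text
the job is handed in; nothing more can be done
None
```

I handed the job in at about 23 s: the rail is at the hole for the wide jug, about 18.5 mm of travel, with the pin's collar seated on the sleeve; the first push stood on the bar at about 19 N because the pin leaned, so I straightened it and it then went in gently, and no verdict came back.

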